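Tip the coffee carton on its back and top the counter display with the copper tin

TASK

Make up the counter display: tip the standing carton over onto its back where it stands, so that its window looks up (a push high on the windowed side does it), without lifting it off the bar or sliding it away. Then set the copper tin down gently and upright on the plain half of the carton, wholly clear of the window, and let go. Leave the black tin, the white cup and the milk jug where they are.

Things in the scene. Friction and masses are not known exactly. Their poses are not given: they have to be found in the camera images.
- carton: Brown kraft carton, 0.3 to 0.56 kg, 50 mm deep (its x), 90 wide (y), 140 tall (z), standing on its 50 x 90 end, turned any way about the vertical. Origin: centre of its underside as it stands, z up. Windowed face at -x (x = -25 mm): white-framed amber pane, 70 mm wide, 77 to 131 mm above the foot. Its back is the face at +x, plain but for white tape coming over from the top, which shows from above only on the back half of the top.
- carton_center (a point): Centre of the carton, 70 mm above its foot as it stands. Lying on its back the carton is 50 mm high, its own -x pointing up and its z level.
- carton_back_edge (a point): Middle of the carton's lower back edge (25 mm behind the origin, at the bar's surface). It tips over this edge: past about 20 degrees of lean it falls by itself, and may skid about 10 mm.
- carton_plain_half (a point): Middle of the plain half of the windowed face, on its surface: 36 mm from the carton's foot end. When the carton lies on its back this is where the middle of the tin's underside should go; the window's frame begins 41 mm from here towards the carton's top end.
- copper_tin: Shiny copper tin with a copper lid and a white band, 44 mm diameter (lid 45 mm), 72 mm tall, about 0.16 kg, standing upright at one of four places at the left and right of the bar. Origin at the centre of its underside, z up.
- black_tin: Black tin of the same shape and size, to be left alone. Origin at the centre of its underside.
- cup: White ceramic cup without handle, 72 mm across the rim, 65 mm tall, to be left alone. Origin at the centre of its underside.
- milk_jug: Steel milk jug without handle, 72 mm across the rim, 80 mm tall, to be left alone. Origin at the centre of its underside.
Not all that is in view belongs to the job. Of the things that look like the carton, the middle-sized one is meant. Of the things that look like the copper_tin, take the one that is farthest to the robot's left at the start.

How it is judged:
By the outcome, as a careful person would: the job done as asked, in the order asked, and still so for the second after the job is handed in, with the robot touching nothing.
It also fails if it takes over 53 s, if anything falls off the work surface, if the arm or the gripper's body presses on something with over 40 N, if the wrist force passes 120 N, or if a joint passes its speed limit or range.

ROBOT

A 6-joint arm with a two-finger parallel gripper is mounted at the origin on the work surface. World frame = base frame: x ahead of the robot, y to its left, z up, the work surface at z = 0. Lengths are in m, angles in rad, forces in N, time in s.
With the tool pointing down it reaches from about 0.375 to 0.975 m from the base axis. Payload 3.8 kg.
Tool frame: the origin (TCP) lies at the centre of the arm's flange, where the gripper is bolted on; the fingertips stand 166 mm ahead of it and the grasp point (between the pads) lies 147 mm ahead of it; z points along the fingers, y is the line along which they close (so a half turn about z gives the same grasp; the last joint's range is limited). The gripper opens to 88 mm and grips with 3 to 60 N. Pads are 18 mm wide; open, the fingers measure 123 mm over their backs; the gripper's body (75 mm by 187 mm) begins 45 mm behind the grasp point.
Start: joints at [1.309, 0.264, 1.604, -0, 1.274, -0.037], TCP at [0.15, 0.658, 0.405] pointing down, gripper open.
Joint ranges: [-2.63, 2.63], [-0.94, 2.18], [0.31, 2.57], [-1.31, 4.45], [0, 2.66], [-2.55, 2.55]. Speed limits (rad/s): [2.57, 2.57, 3.14, 3.14, 3.14, 3.14].

INTERFACE

Orientations are given as a 3x3 rotation matrix whose columns are the frame's x, y, z axes.
In Python, from cell import monitor, imaging, arm gives the robot as it stands.
- The arm moves only by the tool jog_arm, never from a script. Its argument "moves" is a list of rows, each an object of numbers: "x", "y", "z": the shift along the world's x, y, z in m; "wx", "wy", "wz": the turn, a rotation vector about the world's x, y, z in degrees; "grip": the finger opening in m, from 0 to 0.0881. A call has 1 to 12 rows; each row shifts and turns the commanded pose from where the row before left it; what a row does not reach is not made up. A row lasts 1/12 s, in which the tool goes at most 41.7 mm and 7.16 degrees, less where a joint would pass 70% of its speed; a pose out of reach is approached as far as the arm can. A call with a gripper value outside its range is refused whole. The fingers move at their own pace and stop on an object; "newtons" is the grip in N (left out, the last holds). Time passes only in rows, so rows that do not move let the fingers close. It gives the time, the measured TCP pose, the force, the opening and the grip force at its end, in the units of the state.
- monitor.get_obs(): the state, without advancing time (a new reading comes with each control period).
- imaging.grab_frame(name): name is "side" or "top"; returns the picture (384x512x3 uint8, blue, green, red); there is no depth.
- imaging.get_calibration(name): a dict with "vertical_fov" (degrees; the focal length in pixels is half the picture's height over the tangent of half this angle, whatever the lens; pixels are square), "cx", "cy" (the principal point, pixels), "D" ([k1, k2, p1, p2, k3] as OpenCV has them; the pictures are not rectified), "pose" (4x4, takes a point from camera to world coordinates). Camera axes: x right, y down, z forward; pixel columns grow to the right and rows downward; lengths in m; the calibration is good to about 2 mm. A picture is of the moment at which its call begins. get_calibration takes no time and is no camera call.
- arm.hand_in(): hands the job in; it is judged then, once.
The state is a dict: "time": time; "joint_positions": joint angles; "qd": joint speeds; "effort": joint torques, N m; "tool_pos": TCP position; "tcp_rot": TCP orientation; "force": force on the tool from outside, world axes, zero at the start; "moment": the same for the moment, N m; "grip_width": finger opening in m; "finger_force": force on a finger pad.
Only numpy, scipy, OpenCV 4.12 (cv2) and the standard library are available. Lean on these libraries where they do the work, as an engineer would, in place of code of your own. Each camera call takes 0.05 s, during which the arm holds its last target. There are 200 camera calls.

## Working session

There is one attempt and no reset: what is moved stays moved. The work goes in short steps, Python scripts to look and compute and a tool call to move; the robot and the scene stay as the last step left them, time stands still between calls to the robot, and variables do not carry over. Pictures are saved under pics/ and viewed, at most 10 in all, crops included, and the job is handed in when it is done.

Besides the shell and the picture viewer there is one more tool, called after "Emit:" as a command line: name --argument value ..., lists and objects as JSON in quotes. jog_arm: Moves the arm, as the interface text tells. Its arguments: {"type":"object","properties":{"moves":{"type":"array"},"newtons":{"type":"number"}},"required":["moves"]}

```bash
mkdir -p pics; cat > h.py <<'E'
import numpy as np, cv2
from cell import monitor, imaging, arm
def KD(n):
    c=imaging.get_calibration(n); f=192/np.tan(np.radians(c["vertical_fov"])/2)
    return np.array([[f,0,c["cx"]],[0,f,c["cy"]],[0,0,1.]]),np.array(c["D"],float),np.array(c["pose"])
def ray(n,uv):
    K,D,T=KD(n); p=cv2.undistortPoints(np.array([[uv]],float),K,D)[0,0]
    return T[:3,3],T[:3,:3]@np.array([p[0],p[1],1])
def onz(n,uv,z):
    o,d=ray(n,uv); return o+d*(z-o[2])/d[2]
def tri(uvs,uvt):
    a,d=ray("side",uvs); b,e=ray("top",uvt)
    s=np.linalg.lstsq(np.c_[d,-e],b-a,rcond=None)[0]; p,q=a+s[0]*d,b+s[1]*e
    return (p+q)/2,np.linalg.norm(p-q)
def proj(n,P):
    K,D,T=KD(n); R=T[:3,:3].T
    return cv2.projectPoints(np.array(P,float).reshape(-1,3),cv2.Rodrigues(R)[0],-R@T[:3,3],K,D)[0][:,0]
def snap(n,name,box=None):
    im=imaging.grab_frame(n); cv2.imwrite(f"pics/{name}_raw.png",im)
    crop(im,name,box)
def crop(im,name,box=None):
    if box: 
        x0,y0,x1,y1=box; im=im[y0:y1,x0:x1]
    k=min(800/im.shape[1],600/im.shape[0]); cv2.imwrite(f"pics/{name}.png",cv2.resize(im,None,fx=k,fy=k,interpolation=cv2.INTER_CUBIC))
E
python3 - <<'E'
from h import *
snap("side","s0");snap("top","t0")
for n in("side","top"):print(KD(n))
o=monitor.get_obs();print(o["time"],o["tool_pos"],o["tcp_rot"],o["grip_width"])
E
```

```text
(array([[359.16592298,   0.        , 259.85202801],
       [  0.        , 359.16592298, 190.74231251],
       [  0.        ,   0.        ,   1.        ]]), array([-0.07967433,  0.        ,  0.        ,  0.        ,  0.        ]), array([[-0.66543478, -0.45277131,  0.59345993,  0.06184532],
       [-0.74625013,  0.38484492, -0.54314375,  0.4641695 ],
       [ 0.01752986, -0.80429629, -0.59396985,  0.60686123],
       [ 0.        ,  0.        ,  0.        ,  1.        ]]))
(array([[355.08295419,   0.        , 257.6201869 ],
       [  0.        , 355.08295419, 192.1209599 ],
       [  0.        ,   0.        ,   1.        ]]), array([-0.05841942,  0.        ,  0.        ,  0.        ,  0.        ]), array([[ 0.00956727, -0.9954699 ,  0.09459461,  0.50511033],
       [-0.99986166, -0.01081067, -0.01264076, -0.04508467],
       [ 0.01360613, -0.09446059, -0.99543562,  1.16731451],
       [ 0.        ,  0.        ,  0.        ,  1.        ]]))
0.1 [0.15039025 0.65771831 0.40351584] [[-9.74827964e-01  2.22957805e-01 -5.07980812e-04]
 [ 2.22958375e-01  9.74826026e-01 -1.94494310e-03]
 [ 6.15526710e-05 -2.00924350e-03 -9.99997980e-01]] 0.08826930646037538
```

View pics/s0.png

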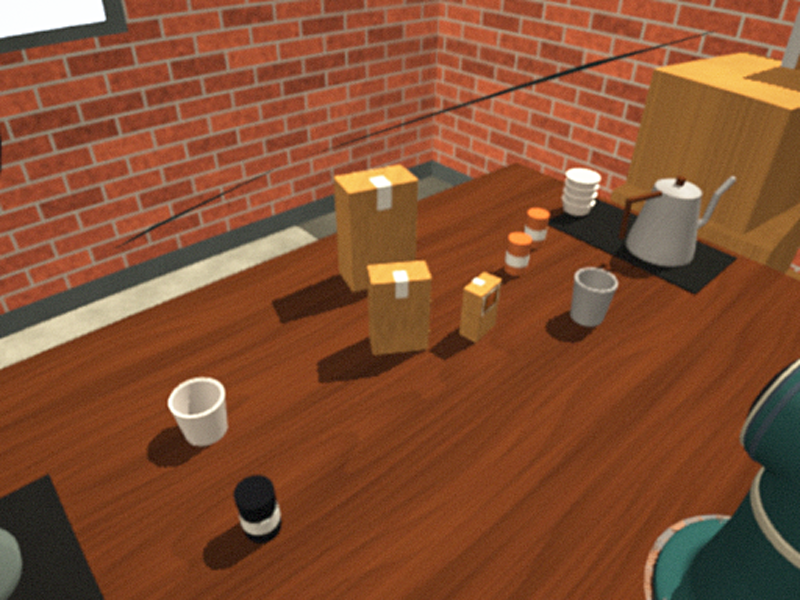

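View pics/t0.png

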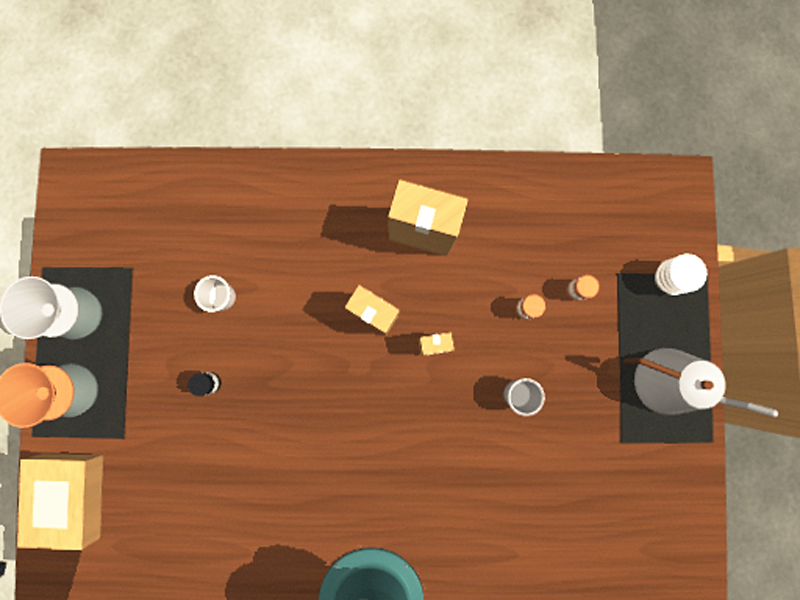

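The side view (800 px) shows the middle carton at about (400,305) with its tape towards the camera. The target copper tin is at (518,253). In the top view the carton is at (372,309), and the leftmost of the two copper tins is at (530,306). I'll enlarge both.

```bash
python3 - <<'E'
from h import *
t=cv2.imread("pics/t0_raw.png");s=cv2.imread("pics/s0_raw.png")
crop(t,"t1",(210,170,390,270));crop(s,"s1",(220,120,370,230))
E
```

```text
(no output)
```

View pics/t1.png

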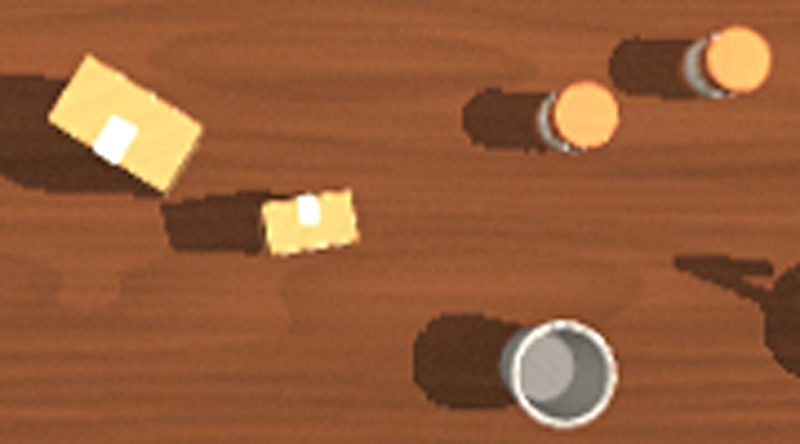

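View pics/s1.png

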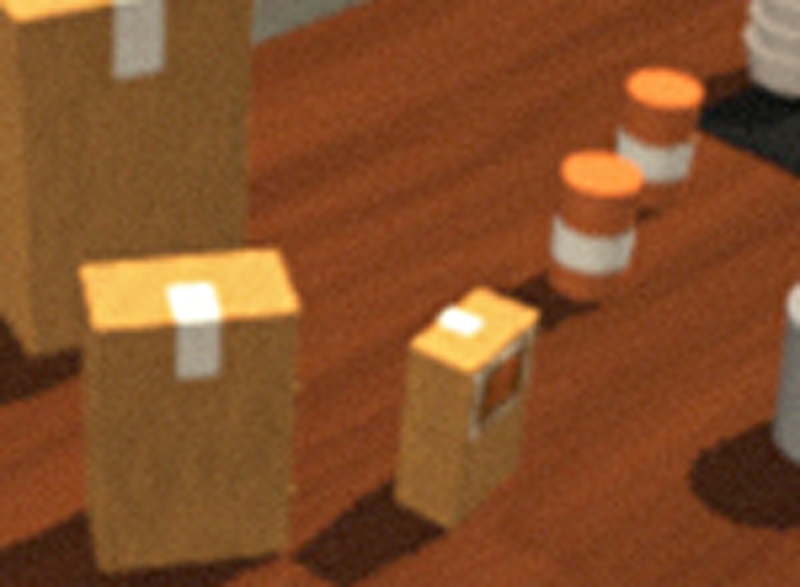

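The top crop shows the carton's lid corners at (88,55), (203,130), (167,193) and (49,118), and the left tin's lid centre at (586,115). The side crop shows the matching corners at (80,267), (277,250), (299,315) and (92,329), and that lid at (601,174). The tape is on the robot/left side, so the window faces away.

```bash
python3 - <<'E'
from h import *
np.set_printoptions(precision=4,suppress=True)
T=lambda u:(210+(u[0]+.5)/4.4444-.5,170+(u[1]+.5)/4.4444-.5)
S=lambda u:(220+(u[0]+.5)/5.3333-.5,120+(u[1]+.5)/5.3333-.5)
tc=[(88,55),(203,130),(167,193),(49,118)];sc=[(80,267),(277,250),(299,315),(92,329)]
P=[]
for a,b in zip(tc,sc):
    p,e=tri(S(b),T(a));P.append(p);print("corner",p,round(e,4))
c=np.array([onz("top",T(a),.14) for a in tc]);print(c)
f=c[2]+c[3]-c[0]-c[1];w=c[2]-c[1];l=c[3]-c[2];L2=c[0]-c[1]
print("centre",c.mean(0),np.mean(P,0),"back dir deg",np.degrees(np.arctan2(f[1],f[0])),"by long edge",np.degrees(np.arctan2((l+L2)[0],-(l+L2)[1]))-180,np.linalg.norm(w),np.linalg.norm(l))
cs=np.array([onz("side",S(b),.14) for b in sc]);print("side-only centre",cs.mean(0)); g=cs[2]+cs[3]-cs[0]-cs[1];l=cs[3]-cs[2]+cs[0]-cs[1];print(np.degrees(np.arctan2(g[1],g[0])),np.degrees(np.arctan2(l[1],l[0])))
for n,a,b in(("tin",(586,115),(601,174)),("tin2",(738,60),(664,90))):
    print(n,tri(S(b),T(a)),onz("top",T(a),.072),onz("side",S(b),.072))
print("band base side",[onz("side",S(u),0) for u in((552,285),(630,290),(590,300))])
sm=[(263,205),(350,190),(358,241),(272,256)]
print("small (h~.09)",np.array([onz("top",T(a),.09) for a in sm]))
print(tri(S((540,312)),T((350,190))), tri(S((412,345)),T((263,205))),tri(S((470,372)),T((358,241))) )
K=lambda u:(u[0]/1.5625,u[1]/1.5625)
print("jug",onz("top",T((563,372)),.08),"cup",onz("top",K((213,293)),.065),"blk",onz("top",K((203,384)),.072))
print("bigcarton corner near",[onz("top",K(u),.2) for u in((389,221),(456,236),(467,199),(400,181))])
E
```

```text
corner [0.632  0.0248 0.138 ] 0.0009
corner [ 0.5837 -0.051   0.1394] 0.0016
corner [ 0.5431 -0.0273  0.1354] 0.0033
corner [0.5908 0.0501 0.1376] 0.0023
[[ 0.6315  0.0243  0.14  ]
 [ 0.583  -0.0516  0.14  ]
 [ 0.5417 -0.0286  0.14  ]
 [ 0.5898  0.049   0.14  ]]
centre [ 0.5865 -0.0017  0.14  ] [ 0.5874 -0.0009  0.1376] back dir deg 150.10328383449868 by long edge -32.17993675040387 0.04728897844680111 0.09130761991319392
side-only centre [0.5856 0.0021 0.14  ]
147.36820147039714 57.65071801668293
tin (array([ 0.6022, -0.3205,  0.0699]), np.float64(0.0013886992474402221)) [ 0.6015 -0.3204  0.072 ] [ 0.6006 -0.3169  0.072 ]
tin2 (array([ 0.6423, -0.4302,  0.0695]), np.float64(0.0008405481063500127)) [ 0.6416 -0.4295  0.072 ] [ 0.6399 -0.4257  0.072 ]
band base side [array([ 0.6106, -0.3   ,  0.    ]), array([ 0.578 , -0.3307,  0.    ]), array([ 0.5864, -0.3048,  0.    ])]
small (h~.09) [[ 0.536  -0.0933  0.09  ]
 [ 0.5468 -0.1527  0.09  ]
 [ 0.5121 -0.1583  0.09  ]
 [ 0.5014 -0.0997  0.09  ]]
(array([ 0.5351, -0.1625,  0.0834]), np.float64(0.02998224363068193)) (array([ 0.5358, -0.0932,  0.0933]), np.float64(0.00017168541254106756)) (array([ 0.5247, -0.1511,  0.0557]), np.float64(0.03279769148195338))
jug [ 0.4236 -0.3006  0.08  ] cup [0.6202 0.3207 0.065 ] blk [0.4397 0.3312 0.072 ]
bigcarton corner near [array([ 0.7381, -0.032 ,  0.2   ]), array([ 0.7125, -0.1512,  0.2   ]), array([ 0.7802, -0.171 ,  0.2   ]), array([ 0.8116, -0.0508,  0.2   ])]
```

Everything agrees. The lid corners come out at z ≈ 0.138, against 0.14 given, and the tin lid at 0.070, against 0.072. The carton is at (0.587, 0.000) with its back facing 148.5°. I'll move behind the window side with the fingers closed.

Emit:
jog_arm --moves '[{"x":0.0235,"y":-0.033,"wz":-1.55,"grip":0},{"x":0.0235,"y":-0.033,"wz":-1.55},{"x":0.0235,"y":-0.033,"wz":-1.55},{"x":0.0235,"y":-0.033,"wz":-1.55},{"x":0.0235,"y":-0.033,"wz":-1.55},{"x":0.0235,"y":-0.033,"wz":-1.55},{"x":0.0235,"y":-0.033,"wz":-1.55},{"x":0.0235,"y":-0.033,"wz":-1.55},{"x":0.0235,"y":-0.033,"wz":-1.55},{"x":0.0235,"y":-0.033,"wz":-1.55},{"x":0.0235,"y":-0.033,"wz":-1.55},{"x":0.0235,"y":-0.033,"wz":-1.55}]' --newtons 10

```text
schema error: expected keys x, y, z, wx, wy, wz, grip
```

Emit:
jog_arm --moves '[{"x":0.0235,"y":-0.033},{"x":0.0235,"y":-0.033},{"x":0.0235,"y":-0.033},{"x":0.0235,"y":-0.033},{"x":0.0235,"y":-0.033},{"x":0.0235,"y":-0.033},{"x":0.0235,"y":-0.033},{"x":0.0235,"y":-0.033},{"x":0.0235,"y":-0.033},{},{}]'

```text
schema error: expected keys x, y, z, wx, wy, wz, grip
```

Emit:
jog_arm --moves '[{"x":0.0235,"y":-0.033,"z":0,"wx":0,"wy":0,"wz":-1.55,"grip":0},{"x":0.0235,"y":-0.033,"z":0,"wx":0,"wy":0,"wz":-1.55,"grip":0},{"x":0.0235,"y":-0.033,"z":0,"wx":0,"wy":0,"wz":-1.55,"grip":0},{"x":0.0235,"y":-0.033,"z":0,"wx":0,"wy":0,"wz":-1.55,"grip":0},{"x":0.0235,"y":-0.033,"z":0,"wx":0,"wy":0,"wz":-1.55,"grip":0},{"x":0.0235,"y":-0.033,"z":0,"wx":0,"wy":0,"wz":-1.55,"grip":0},{"x":0.0235,"y":-0.033,"z":0,"wx":0,"wy":0,"wz":-1.55,"grip":0},{"x":0.0235,"y":-0.033,"z":0,"wx":0,"wy":0,"wz":-1.55,"grip":0},{"x":0.0235,"y":-0.033,"z":0,"wx":0,"wy":0,"wz":-1.55,"grip":0},{"x":0.0235,"y":-0.033,"z":0,"wx":0,"wy":0,"wz":-1.55,"grip":0},{"x":0.0235,"y":-0.033,"z":0,"wx":0,"wy":0,"wz":-1.55,"grip":0},{"x":0.0235,"y":-0.033,"z":0,"wx":0,"wy":0,"wz":-1.55,"grip":0}]' --newtons 10

```text
time: 1.1
tool_pos: [0.4329, 0.2601, 0.4045]
tcp_rot: [[-0.852, 0.523, -0.0], [0.523, 0.852, -0.0], [0.0, -0.0, -1.0]]
force: [0.1, -0.1, -0.2]
grip_width: 0.01
finger_force: 0.0
```

Emit:
jog_arm --moves '[{"x":0.0235,"y":-0.033,"z":0,"wx":0,"wy":0,"wz":0,"grip":0},{"x":0.0235,"y":-0.033,"z":0,"wx":0,"wy":0,"wz":0,"grip":0},{"x":0.0235,"y":-0.033,"z":0,"wx":0,"wy":0,"wz":0,"grip":0},{"x":0.0235,"y":-0.033,"z":0,"wx":0,"wy":0,"wz":0,"grip":0},{"x":0.0235,"y":-0.033,"z":0,"wx":0,"wy":0,"wz":0,"grip":0},{"x":0.0235,"y":-0.033,"z":0,"wx":0,"wy":0,"wz":0,"grip":0},{"x":0.0235,"y":-0.033,"z":0,"wx":0,"wy":0,"wz":0,"grip":0},{"x":0.0235,"y":-0.033,"z":0,"wx":0,"wy":0,"wz":0,"grip":0},{"x":0.0235,"y":-0.033,"z":0,"wx":0,"wy":0,"wz":0,"grip":0},{"x":0,"y":0,"z":0,"wx":0,"wy":0,"wz":0,"grip":0},{"x":0,"y":0,"z":0,"wx":0,"wy":0,"wz":0,"grip":0}]'

```text
time: 2.02
tool_pos: [0.6446, -0.037, 0.4035]
tcp_rot: [[-0.851, 0.525, -0.002], [0.525, 0.851, 0.0], [0.002, -0.001, -1.0]]
force: [-1.4, 0.2, 0.4]
grip_width: 0.0004
finger_force: 0.0
```

Emit:
jog_arm --moves '[{"x":0,"y":0,"z":-0.03,"wx":0,"wy":0,"wz":0,"grip":0},{"x":0,"y":0,"z":-0.03,"wx":0,"wy":0,"wz":0,"grip":0},{"x":0,"y":0,"z":-0.03,"wx":0,"wy":0,"wz":0,"grip":0},{"x":0,"y":0,"z":-0.03,"wx":0,"wy":0,"wz":0,"grip":0},{"x":-0.0051,"y":0.0031,"z":0,"wx":0,"wy":0,"wz":0,"grip":0},{"x":-0.0051,"y":0.0031,"z":0,"wx":0,"wy":0,"wz":0,"grip":0},{"x":-0.0051,"y":0.0031,"z":0,"wx":0,"wy":0,"wz":0,"grip":0},{"x":-0.0051,"y":0.0031,"z":0,"wx":0,"wy":0,"wz":0,"grip":0},{"x":-0.0051,"y":0.0031,"z":0,"wx":0,"wy":0,"wz":0,"grip":0},{"x":-0.0051,"y":0.0031,"z":0,"wx":0,"wy":0,"wz":0,"grip":0},{"x":-0.0051,"y":0.0031,"z":0,"wx":0,"wy":0,"wz":0,"grip":0},{"x":0,"y":0,"z":0,"wx":0,"wy":0,"wz":0,"grip":0}]'

```text
time: 3.02
tool_pos: [0.6076, -0.0127, 0.2858]
tcp_rot: [[-0.853, 0.522, 0.001], [0.522, 0.853, 0.0], [-0.001, 0.001, -1.0]]
force: [0.1, 0.4, 0.2]
grip_width: 0.0007
finger_force: 0.2
```

```bash
python3 - <<'E'
from h import *
snap("side","s2",(180,60,380,210)); print(monitor.get_obs()["force"])
E
```

```text
[1.37107137 0.46600237 0.71101625]
```

View pics/s2.png

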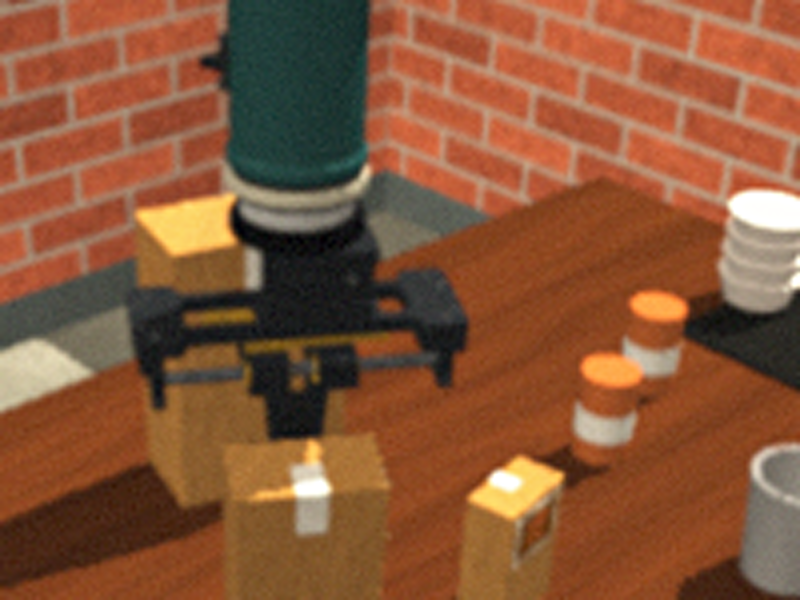

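The closed fingers meet the middle of the carton's top at about (297,435), and the carton has begun to lean. I'll keep pushing.

Emit:
jog_arm --moves '[{"x":-0.0043,"y":0.0026,"z":0,"wx":0,"wy":0,"wz":0,"grip":0},{"x":-0.0043,"y":0.0026,"z":0,"wx":0,"wy":0,"wz":0,"grip":0},{"x":-0.0043,"y":0.0026,"z":0,"wx":0,"wy":0,"wz":0,"grip":0},{"x":-0.0043,"y":0.0026,"z":0,"wx":0,"wy":0,"wz":0,"grip":0},{"x":-0.0043,"y":0.0026,"z":0,"wx":0,"wy":0,"wz":0,"grip":0},{"x":-0.0043,"y":0.0026,"z":0,"wx":0,"wy":0,"wz":0,"grip":0},{"x":-0.0043,"y":0.0026,"z":0,"wx":0,"wy":0,"wz":0,"grip":0},{"x":-0.0043,"y":0.0026,"z":0,"wx":0,"wy":0,"wz":0,"grip":0},{"x":-0.0043,"y":0.0026,"z":0,"wx":0,"wy":0,"wz":0,"grip":0},{"x":-0.0043,"y":0.0026,"z":0,"wx":0,"wy":0,"wz":0,"grip":0},{"x":0,"y":0,"z":0,"wx":0,"wy":0,"wz":0,"grip":0},{"x":0,"y":0,"z":0,"wx":0,"wy":0,"wz":0,"grip":0}]'

```text
time: 4.07
tool_pos: [0.565, 0.0129, 0.2848]
tcp_rot: [[-0.853, 0.522, 0.0], [0.522, 0.853, -0.0], [-0.0, 0.0, -1.0]]
force: [0.0, 0.2, 0.7]
grip_width: 0.0004
finger_force: 0.0
```

```bash
python3 - <<'E'
from h import *
snap("side","s3",(180,100,380,250)); print(monitor.get_obs()["force"])
E
```

```text
[0.50035156 0.22511298 0.15178645]
```

View pics/s3.png

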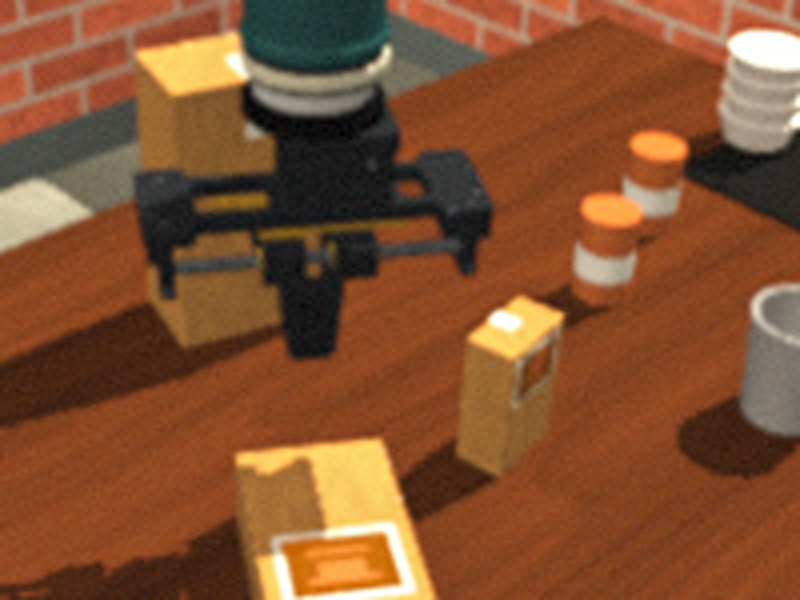

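The carton is down with its window up and the gripper is clear of it. Next I'll go above the tin.

Emit:
jog_arm --moves '[{"x":0,"y":0,"z":0.033,"wx":0,"wy":0,"wz":0,"grip":0.08},{"x":0,"y":0,"z":0.033,"wx":0,"wy":0,"wz":0,"grip":0.08},{"x":0.004,"y":-0.033,"z":0.02,"wx":0,"wy":0,"wz":0,"grip":0.08},{"x":0.004,"y":-0.037,"z":0,"wx":0,"wy":0,"wz":0,"grip":0.08},{"x":0.004,"y":-0.037,"z":0,"wx":0,"wy":0,"wz":0,"grip":0.08},{"x":0.004,"y":-0.037,"z":0,"wx":0,"wy":0,"wz":0,"grip":0.08},{"x":0.004,"y":-0.037,"z":0,"wx":0,"wy":0,"wz":0,"grip":0.08},{"x":0.004,"y":-0.037,"z":0,"wx":0,"wy":0,"wz":0,"grip":0.08},{"x":0.004,"y":-0.037,"z":0,"wx":0,"wy":0,"wz":0,"grip":0.08},{"x":0.004,"y":-0.037,"z":0,"wx":0,"wy":0,"wz":0,"grip":0.08},{"x":0.005,"y":-0.037,"z":0,"wx":0,"wy":0,"wz":0,"grip":0.08},{"x":0,"y":0,"z":0,"wx":0,"wy":0,"wz":0,"grip":0.08}]'

```text
time: 5.12
tool_pos: [0.6023, -0.3227, 0.3705]
tcp_rot: [[-0.85, 0.526, 0.001], [0.526, 0.85, -0.004], [-0.003, -0.003, -1.0]]
force: [-0.3, 0.5, 0.7]
grip_width: 0.0779
finger_force: 0.0
```

```bash
python3 - <<'E'
from h import *
snap("side","s4",(200,140,360,260)); snap("top","t4",(190,165,310,255)); print(monitor.get_obs()["tool_pos"])
E
```

```text
[ 0.60213224 -0.31812562  0.37016831]
```

View pics/s4.png

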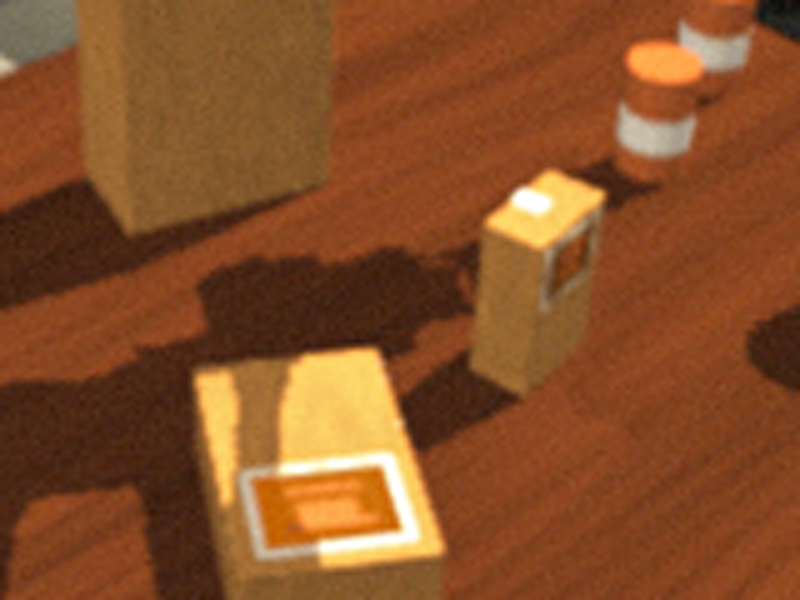

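View pics/t4.png

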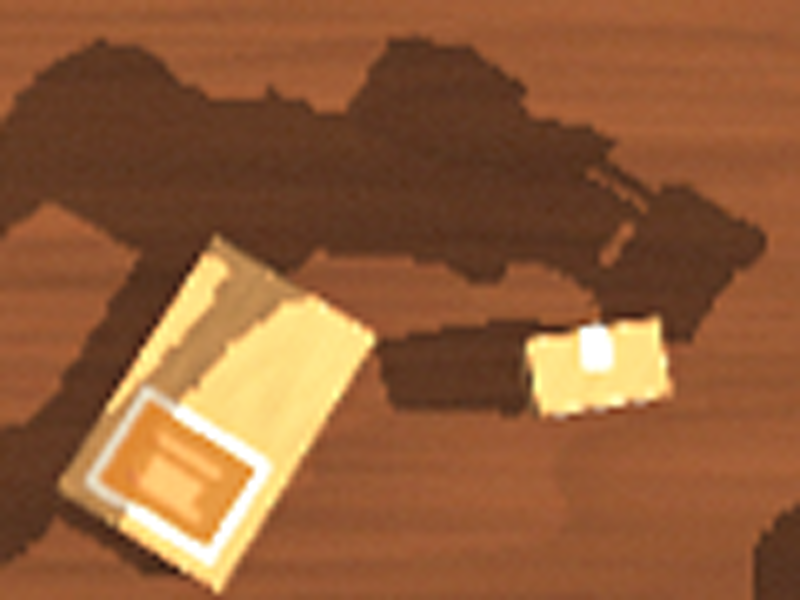

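The top crop shows the lying carton with foot corners (214,235) and (377,336) and top-end corners (60,487) and (218,592). In the side crop the foot corners are (193,369) and (380,349), and the near top-end corner is (444,552).

```bash
python3 - <<'E'
from h import *
np.set_printoptions(precision=4,suppress=True)
T=lambda u:(190+(u[0]+.5)/6.6667-.5,165+(u[1]+.5)/6.6667-.5)
S=lambda u:(200+(u[0]+.5)/5-.5,140+(u[1]+.5)/5-.5)
for a,b in(((214,235),(193,369)),((377,336),(380,349)),((218,592),(444,552))):print(tri(S(b),T(a)))
c=np.array([onz("top",T(u),.05) for u in((214,235),(377,336),(218,592),(60,487))]);print(c)
foot=(c[0]+c[1])/2;top=(c[2]+c[3])/2;d=top-foot;L=np.linalg.norm(d);d/=L
print("L",L,"W",np.linalg.norm(c[0]-c[1]),np.linalg.norm(c[2]-c[3]),"dir",np.degrees(np.arctan2(d[1],d[0])))
print("target",c.mean(0)-d*.034,foot+.036*d)
s=np.array([onz("side",S(u),.05) for u in((193,369),(380,349))]);print("side foot mid+36",s.mean(0)+.036*d)
o=monitor.get_obs();print(o["tool_pos"],o["time"])
E
```

```text
(array([0.5858, 0.0539, 0.0477]), np.float64(0.00016718323474563157))
(array([ 0.5382, -0.0244,  0.0482]), np.float64(0.0016433857804296372))
(array([0.4191, 0.0495, 0.0492]), np.float64(0.0014816458822688608))
[[ 0.5857  0.0538  0.05  ]
 [ 0.5388 -0.0238  0.05  ]
 [ 0.4186  0.0489  0.05  ]
 [ 0.4665  0.1238  0.05  ]]
L 0.139376817777464 W 0.09070840721696756 0.08892497719645275 dir 149.1829248584801
target [0.5316 0.0333 0.05  ] [0.5313 0.0334 0.05  ]
side foot mid+36 [0.5289 0.0346 0.05  ]
[ 0.6021 -0.3181  0.3702] 5.2167
```

Emit:
jog_arm --moves '[{"x":0,"y":0,"z":-0.03,"wx":0,"wy":0,"wz":0,"grip":0.08},{"x":0,"y":0,"z":-0.03,"wx":0,"wy":0,"wz":0,"grip":0.08},{"x":0,"y":0,"z":-0.03,"wx":0,"wy":0,"wz":0,"grip":0.08},{"x":0,"y":0,"z":-0.03,"wx":0,"wy":0,"wz":0,"grip":0.08},{"x":0,"y":0,"z":-0.025,"wx":0,"wy":0,"wz":0,"grip":0.08},{"x":0,"y":0,"z":-0.02,"wx":0,"wy":0,"wz":0,"grip":0.08},{"x":0,"y":0,"z":-0.013,"wx":0,"wy":0,"wz":0,"grip":0.08},{"x":0,"y":0,"z":0,"wx":0,"wy":0,"wz":0,"grip":0.08},{"x":0,"y":0,"z":0,"wx":0,"wy":0,"wz":0,"grip":0.08}]'

```text
time: 5.97
tool_pos: [0.6023, -0.3153, 0.1924]
tcp_rot: [[-0.853, 0.521, -0.001], [0.521, 0.853, 0.001], [0.001, 0.0, -1.0]]
force: [-0.1, -0.5, -0.4]
grip_width: 0.0801
finger_force: 0.0
```

Emit:
jog_arm --moves '[{"x":0,"y":0,"z":0,"wx":0,"wy":0,"wz":0,"grip":0.035},{"x":0,"y":0,"z":0,"wx":0,"wy":0,"wz":0,"grip":0.035},{"x":0,"y":0,"z":0,"wx":0,"wy":0,"wz":0,"grip":0.035},{"x":0,"y":0,"z":0,"wx":0,"wy":0,"wz":0,"grip":0.035},{"x":0,"y":0,"z":0,"wx":0,"wy":0,"wz":0,"grip":0.035},{"x":0,"y":0,"z":0,"wx":0,"wy":0,"wz":0,"grip":0.035},{"x":0,"y":0,"z":0,"wx":0,"wy":0,"wz":0,"grip":0.035},{"x":0,"y":0,"z":0,"wx":0,"wy":0,"wz":0,"grip":0.035}]' --newtons 15

```text
time: 6.63
tool_pos: [0.6024, -0.3168, 0.1936]
tcp_rot: [[-0.853, 0.522, 0.001], [0.522, 0.853, -0.001], [-0.001, -0.001, -1.0]]
force: [-1.9, -1.8, 4.5]
grip_width: 0.0436
finger_force: 15.0
```

The tin is gripped at 43.6 mm, and the carton measures as expected (139 mm long, top at 0.048). I'll lift and carry.

Emit:
jog_arm --moves '[{"x":0,"y":0,"z":0.01,"wx":0,"wy":0,"wz":0,"grip":0.035},{"x":0,"y":0,"z":0.025,"wx":0,"wy":0,"wz":0,"grip":0.035},{"x":0,"y":0,"z":0.035,"wx":0,"wy":0,"wz":0,"grip":0.035},{"x":0,"y":0,"z":0.035,"wx":0,"wy":0,"wz":0,"grip":0.035},{"x":0,"y":0,"z":0.025,"wx":0,"wy":0,"wz":0,"grip":0.035},{"x":0,"y":0,"z":0.01,"wx":0,"wy":0,"wz":0,"grip":0.035},{"x":-0.003,"y":0.015,"z":0,"wx":0,"wy":0,"wz":0,"grip":0.035},{"x":-0.005,"y":0.025,"z":0,"wx":0,"wy":0,"wz":0,"grip":0.035},{"x":-0.006,"y":0.03,"z":0,"wx":0,"wy":0,"wz":0,"grip":0.035},{"x":-0.006,"y":0.03,"z":0,"wx":0,"wy":0,"wz":0,"grip":0.035},{"x":-0.006,"y":0.03,"z":0,"wx":0,"wy":0,"wz":0,"grip":0.035},{"x":-0.006,"y":0.03,"z":0,"wx":0,"wy":0,"wz":0,"grip":0.035}]' --newtons 20

```text
time: 7.63
tool_pos: [0.5682, -0.1537, 0.3293]
tcp_rot: [[-0.853, 0.522, -0.005], [0.522, 0.853, 0.002], [0.006, -0.001, -1.0]]
force: [0.4, 0.5, -2.0]
grip_width: 0.0435
finger_force: 20.0
```

Emit:
jog_arm --moves '[{"x":-0.006,"y":0.03,"z":0,"wx":0,"wy":0,"wz":0,"grip":0.035},{"x":-0.006,"y":0.03,"z":0,"wx":0,"wy":0,"wz":0,"grip":0.035},{"x":-0.006,"y":0.03,"z":0,"wx":0,"wy":0,"wz":0,"grip":0.035},{"x":-0.006,"y":0.03,"z":0,"wx":0,"wy":0,"wz":0,"grip":0.035},{"x":-0.006,"y":0.03,"z":0,"wx":0,"wy":0,"wz":0,"grip":0.035},{"x":-0.005,"y":0.025,"z":0,"wx":0,"wy":0,"wz":0,"grip":0.035},{"x":-0.003,"y":0.015,"z":0,"wx":0,"wy":0,"wz":0,"grip":0.035},{"x":0,"y":0,"z":0,"wx":0,"wy":0,"wz":0,"grip":0.035},{"x":0,"y":0,"z":0,"wx":0,"wy":0,"wz":0,"grip":0.035},{"x":0,"y":0,"z":0,"wx":0,"wy":0,"wz":0,"grip":0.035}]'

```text
time: 8.47
tool_pos: [0.5314, 0.0337, 0.3311]
tcp_rot: [[-0.853, 0.522, -0.003], [0.522, 0.853, -0.0], [0.002, -0.002, -1.0]]
force: [0.2, -0.3, -2.1]
grip_width: 0.0432
finger_force: 20.0
```

```bash
python3 - <<'E'
from h import *
for i in range(4):
    snap("side","s5",(200,110,360,230)); o=monitor.get_obs(); print(o["tool_pos"],o["force"],o["grip_width"],o["time"])
E
```

```text
[0.53178111 0.03330783 0.33147116] [ 1.26301279 -0.34716397 -2.33947337] 0.04356949347119007 8.5167
[0.5320165  0.0330399  0.33185302] [-1.08694847  0.08818618 -1.79631904] 0.04345302951347781 8.5667
[0.53220506 0.03290764 0.33211942] [-0.71138434 -0.24371499 -1.52782546] 0.04364120359885323 8.6167
[0.53231931 0.03286004 0.33232447] [ 0.88496656 -0.17257245 -2.89358141] 0.043738286121391544 8.6667
```

View pics/s5.png

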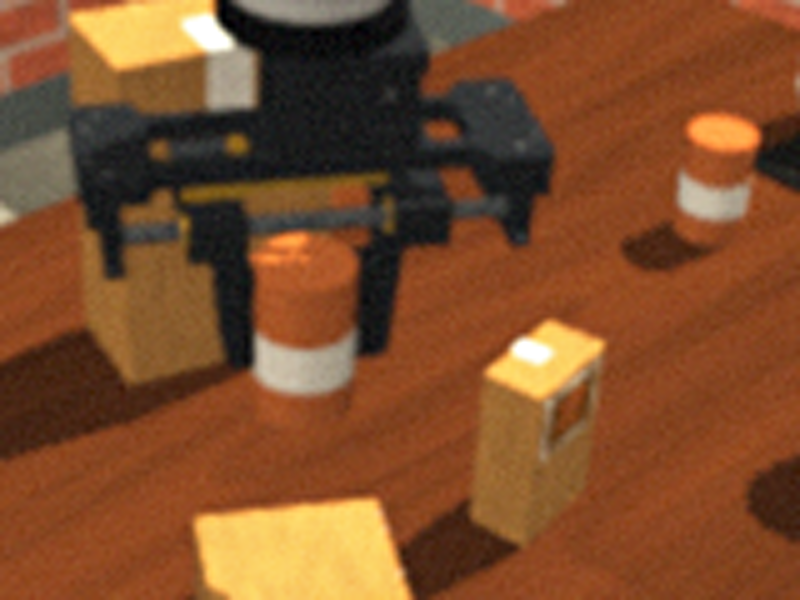

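The tin is held upright between the pads, with its lid at (305,250) in the crop. I'll lower it most of the way and then creep.

Emit:
jog_arm --moves '[{"x":0,"y":0,"z":-0.01,"wx":0,"wy":0,"wz":0,"grip":0.035},{"x":0,"y":0,"z":-0.02,"wx":0,"wy":0,"wz":0,"grip":0.035},{"x":0,"y":0,"z":-0.02,"wx":0,"wy":0,"wz":0,"grip":0.035},{"x":0,"y":0,"z":-0.015,"wx":0,"wy":0,"wz":0,"grip":0.035},{"x":0,"y":0,"z":-0.01,"wx":0,"wy":0,"wz":0,"grip":0.035},{"x":0,"y":0,"z":-0.005,"wx":0,"wy":0,"wz":0,"grip":0.035},{"x":0,"y":0,"z":0,"wx":0,"wy":0,"wz":0,"grip":0.035},{"x":0,"y":0,"z":0,"wx":0,"wy":0,"wz":0,"grip":0.035},{"x":0,"y":0,"z":0,"wx":0,"wy":0,"wz":0,"grip":0.035},{"x":0,"y":0,"z":0,"wx":0,"wy":0,"wz":0,"grip":0.035}]'

```text
time: 9.5
tool_pos: [0.5329, 0.0337, 0.2539]
tcp_rot: [[-0.853, 0.522, 0.002], [0.522, 0.853, 0.0], [-0.002, 0.001, -1.0]]
force: [0.7, 0.3, -1.5]
grip_width: 0.0434
finger_force: 20.0
```

Emit:
jog_arm --moves '[{"x":0,"y":0,"z":-0.001,"wx":0,"wy":0,"wz":0,"grip":0.035},{"x":0,"y":0,"z":-0.001,"wx":0,"wy":0,"wz":0,"grip":0.035},{"x":0,"y":0,"z":-0.001,"wx":0,"wy":0,"wz":0,"grip":0.035},{"x":0,"y":0,"z":-0.001,"wx":0,"wy":0,"wz":0,"grip":0.035},{"x":0,"y":0,"z":0,"wx":0,"wy":0,"wz":0,"grip":0.035},{"x":0,"y":0,"z":0,"wx":0,"wy":0,"wz":0,"grip":0.035}]'

```text
time: 10.0
tool_pos: [0.5322, 0.0337, 0.2486]
tcp_rot: [[-0.853, 0.522, -0.0], [0.522, 0.853, -0.0], [0.0, -0.0, -1.0]]
force: [-0.3, -0.4, -1.6]
grip_width: 0.0438
finger_force: 20.0
```

Emit:
jog_arm --moves '[{"x":0,"y":0,"z":-0.001,"wx":0,"wy":0,"wz":0,"grip":0.035},{"x":0,"y":0,"z":-0.001,"wx":0,"wy":0,"wz":0,"grip":0.035},{"x":0,"y":0,"z":-0.001,"wx":0,"wy":0,"wz":0,"grip":0.035},{"x":0,"y":0,"z":-0.001,"wx":0,"wy":0,"wz":0,"grip":0.035},{"x":0,"y":0,"z":0,"wx":0,"wy":0,"wz":0,"grip":0.035},{"x":0,"y":0,"z":0,"wx":0,"wy":0,"wz":0,"grip":0.035}]'

```text
time: 10.5
tool_pos: [0.5322, 0.0337, 0.2445]
tcp_rot: [[-0.853, 0.522, -0.0], [0.522, 0.853, -0.0], [0.0, -0.0, -1.0]]
force: [-0.0, 0.4, -1.5]
grip_width: 0.0433
finger_force: 20.0
```

Emit:
jog_arm --moves '[{"x":0,"y":0,"z":-0.001,"wx":0,"wy":0,"wz":0,"grip":0.035},{"x":0,"y":0,"z":0,"wx":0,"wy":0,"wz":0,"grip":0.035},{"x":0,"y":0,"z":0,"wx":0,"wy":0,"wz":0,"grip":0.035}]'

```text
time: 10.75
tool_pos: [0.5323, 0.0337, 0.2437]
tcp_rot: [[-0.853, 0.522, -0.0], [0.522, 0.853, -0.0], [-0.0, -0.0, -1.0]]
force: [-0.2, 0.0, -2.6]
grip_width: 0.0438
finger_force: 20.0
```

Emit:
jog_arm --moves '[{"x":0,"y":0,"z":-0.001,"wx":0,"wy":0,"wz":0,"grip":0.035},{"x":0,"y":0,"z":0,"wx":0,"wy":0,"wz":0,"grip":0.035},{"x":0,"y":0,"z":0,"wx":0,"wy":0,"wz":0,"grip":0.035}]'

```text
time: 11.0
tool_pos: [0.5324, 0.0337, 0.2436]
tcp_rot: [[-0.853, 0.522, 0.0], [0.522, 0.853, -0.0], [-0.0, 0.0, -1.0]]
force: [-3.9, 0.3, 5.8]
grip_width: 0.0435
finger_force: 20.0
```

Contact: the vertical force has gone from -2 N to +6 N. I'll let go and rise.

Emit:
jog_arm --moves '[{"x":0,"y":0,"z":0,"wx":0,"wy":0,"wz":0,"grip":0.044},{"x":0,"y":0,"z":0,"wx":0,"wy":0,"wz":0,"grip":0.046},{"x":0,"y":0,"z":0,"wx":0,"wy":0,"wz":0,"grip":0.05},{"x":0,"y":0,"z":0,"wx":0,"wy":0,"wz":0,"grip":0.06},{"x":0,"y":0,"z":0,"wx":0,"wy":0,"wz":0,"grip":0.075},{"x":0,"y":0,"z":0,"wx":0,"wy":0,"wz":0,"grip":0.08},{"x":0,"y":0,"z":0,"wx":0,"wy":0,"wz":0,"grip":0.08}]'

```text
time: 11.58
tool_pos: [0.5323, 0.0337, 0.2426]
tcp_rot: [[-0.853, 0.522, -0.0], [0.522, 0.853, -0.0], [0.0, -0.0, -1.0]]
force: [-0.6, -0.1, -0.3]
grip_width: 0.0747
finger_force: 0.0
```

Emit:
jog_arm --moves '[{"x":0,"y":0,"z":0.01,"wx":0,"wy":0,"wz":0,"grip":0.08},{"x":0,"y":0,"z":0.02,"wx":0,"wy":0,"wz":0,"grip":0.08},{"x":0,"y":0,"z":0.03,"wx":0,"wy":0,"wz":0,"grip":0.08},{"x":0,"y":0,"z":0.03,"wx":0,"wy":0,"wz":0,"grip":0.08},{"x":0,"y":0,"z":0.03,"wx":0,"wy":0,"wz":0,"grip":0.08},{"x":0,"y":0,"z":0.03,"wx":0,"wy":0,"wz":0,"grip":0.08},{"x":0,"y":-0.035,"z":0,"wx":0,"wy":0,"wz":0,"grip":0.08},{"x":0,"y":-0.035,"z":0,"wx":0,"wy":0,"wz":0,"grip":0.08},{"x":0,"y":-0.035,"z":0,"wx":0,"wy":0,"wz":0,"grip":0.08},{"x":0,"y":-0.035,"z":0,"wx":0,"wy":0,"wz":0,"grip":0.08},{"x":0,"y":-0.035,"z":0,"wx":0,"wy":0,"wz":0,"grip":0.08},{"x":0,"y":-0.035,"z":0,"wx":0,"wy":0,"wz":0,"grip":0.08}]'

```text
time: 12.58
tool_pos: [0.5319, -0.1778, 0.3938]
tcp_rot: [[-0.853, 0.522, 0.001], [0.522, 0.853, -0.0], [-0.001, 0.0, -1.0]]
force: [-0.1, 0.2, 0.5]
grip_width: 0.08
finger_force: 0.0
```

```bash
python3 - <<'E'
from h import *
snap("side","s6"); print(monitor.get_obs()["tool_pos"],monitor.get_obs()["time"])
E
```

```text
[ 0.53194004 -0.18293181  0.3938254 ] 12.6333
```

View pics/s6.png

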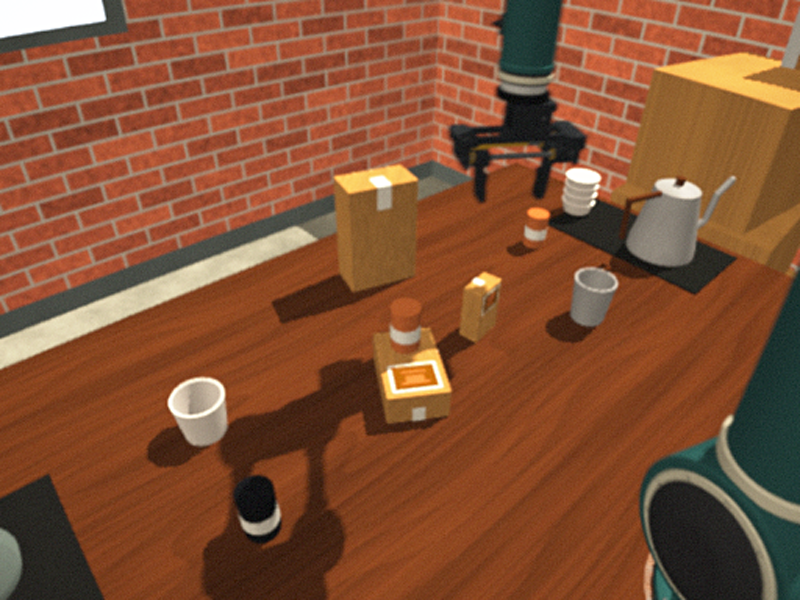

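The copper tin stands upright at (405,325) on the plain half of the carton, clear of the window at (415,377). The other things have not moved and the gripper is well away. I'll let it settle for a moment and hand in.

Emit:
jog_arm --moves '[{"x":0,"y":0,"z":0,"wx":0,"wy":0,"wz":0,"grip":0.08},{"x":0,"y":0,"z":0,"wx":0,"wy":0,"wz":0,"grip":0.08},{"x":0,"y":0,"z":0,"wx":0,"wy":0,"wz":0,"grip":0.08}]'

```text
time: 12.88
tool_pos: [0.5322, -0.1756, 0.393]
tcp_rot: [[-0.853, 0.522, 0.0], [0.522, 0.853, 0.001], [0.0, 0.001, -1.0]]
force: [-0.3, -0.6, -0.4]
grip_width: 0.0801
finger_force: 0.0
```

```bash
python3 -c "
from cell import arm; print(arm.hand_in())"
```

```text
the job is handed in; nothing more can be done
None
```

I handed the job in at about 12.9 s: the last picture shows the carton on its back with its window up, the copper tin upright on the plain half clear of the window, and the other things where they were; no verdict came back.

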